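# Set the bar's overhang for tacking

### The arm

A 7-joint arm with a two-finger parallel gripper is mounted at the origin on the work surface. World frame = base frame: x ahead of the robot, y to its left, z up, the work surface at z = 0. Lengths are in m, angles in rad, forces in N, time in s.
With the tool pointing down it reaches from about 0.425 to 0.95 m from the base axis. Payload 4.7 kg.
Tool frame: the origin (TCP) lies between the finger pads; the fingertips stand 25 mm ahead of it and the grasp point (between the pads) lies 6 mm ahead of it; z points along the fingers, y is the line along which they close (so a half turn about z gives the same grasp; the last joint's range is limited). The gripper opens to 85 mm and grips with 20 to 120 N. Pads are 22 mm wide; open, the fingers measure 114 mm over their backs; the gripper's body (76 mm by 85 mm) begins 54 mm behind the grasp point. The pads swing forward as they close: fully open they stand 13 mm farther back than shut.
Start: joints at [1.307, 0.469, -0.049, 1.532, 0.024, 1.141, -0.082], TCP at [0.157, -0.656, 0.256] pointing down, gripper open.
Joint ranges: [-2.59, 2.59], [-0.33, 1.99], [-1.39, 1.29], [0.1, 2.45], [-1.04, 4.18], [0.21, 1.99], [-2.66, 2.66]. Speed limits (rad/s): [2.57, 2.57, 3.14, 3.14, 3.14, 3.14, 3.14].

### API

Orientations are given as a 3x3 rotation matrix whose columns are the frame's x, y, z axes.
In Python, from rig import * gives the robot as it stands. Calls block until the motion is done:
- movep(position, orientation): joint-space move of the TCP to a pose.
- move_l(position, attitude=None, feed=0.15, until_force=None): straight line of the TCP; attitude=None keeps the orientation; feed is the mean speed in m/s. With until_force (N) it stops when the force on the tool has changed by that much, and returns True; else False.
- move_joints(angles): joint-space move.
- command_gripper(opening, newtons=None): finger opening in m; newtons is the grip in N (None keeps the last); returns when the fingers have stopped.
- sleep(seconds).
- inverse_kinematics(position, orientation): joint angles nearest the present ones, or None.
- sense(): the state.
- camera(name): name is "side" or "top" or "wrist"; returns (picture, depth): 420x560x3 uint8, red, green, blue; 420x560 float32, m along the optical axis (not along the pixel's ray), 0 where there is no reading.
- camera_params(name): a dict with "K" (3x3 intrinsics, pixels), "position" and "rotation" of the camera in the world; the wrist camera has in their place "tool_from_camera" (4x4, takes a point from camera to tool coordinates, whose origin is the TCP and whose axes are the flange's). Camera axes: x right, y down, z forward; pixel columns grow to the right and rows downward; lengths in m; the calibration is good to about 2 mm. A picture is of the moment at which its call begins: read the wrist's pose just before it. camera_params takes no time and is no camera call.
A pose or a line that the arm cannot do raises Unreachable and nothing moves.
- finish_job(): hands the job in; it is judged then, once.
The state is a dict: "time_s": time; "joint_pos": joint angles; "qd": joint speeds; "joint_efforts": joint torques, N m; "position": TCP position; "tcp_rot": TCP orientation; "wrist_force": force on the tool from outside, world axes, zero at the start; "ft_torque": the same for the moment, N m; "finger_gap": finger opening in m; "gripper_force": force on a finger pad.
Only numpy, scipy, OpenCV 4.12 (cv2) and the standard library are available. Lean on these libraries where they do the work, as an engineer would, in place of code of your own. Each camera call takes 0.05 s, during which the arm holds its last target. There are 200 camera calls.

### The job

Slide the aluminium flat bar outward along the top of the blue riser rail, without lifting it off, until its yellow-painted end is level with the red pointer of the gauge, keeping it straight and centred on the rail and clear of the gauge. It will overhang past its balance point, so never let it tip, and finish while still holding it flat on the rail, at rest at the mark. Leave the other things on the table alone.

Things in the scene. Friction and masses are not known exactly. Their poses are not given: they have to be found in the camera images.
- bar_mid (a point): centre (half-way up) of the loose aluminium flat bar, 300 long x 50 wide x 8 mm thick, 0.23 to 0.45 kg, solid, balanced at its centre. Its x axis runs along the bar towards the yellow-painted end, y across its width, z up. It lies flat on the riser rail, free to slide, yellow end overhanging the rail's edge a little, held by friction alone; it is wider than the rail, so 10 mm stick out on each side and fingers can pass down beside it
- bar_end (a point): centre of the bar's yellow-painted leading end face, 150 mm along x from bar_mid and at the same height; the last 12 mm of the bar are yellow
- bar: the same bar; origin at the centre of its underside, axes as bar_mid
- riser: blue steel riser rail, fixed to the table: 240 long, top 30 wide, 60 mm high, on a foot plate 90 mm wide and 8 mm thick. Origin at the centre of its underside on the table; x runs along its length in the direction in which the bar must slide, towards the gauge; y across, z up
- riser_edge (a point): middle of the rail's top edge over which the bar slides out, 120 mm along the rail's x from its origin and 60 mm up; axes as riser
- gauge: setting gauge fixed to the table beside the bar's path beyond the rail's edge: a 50 x 50 x 12 mm steel foot, a steel post 14 mm thick, black cap 98 mm above the table, and a red pointer blade 4 mm thick and 12 mm high, centred 72 mm above the table, reaching 45 mm from the post's axis towards the bar's path. Origin on the table under the post; x parallel to the rail's x, the pointer lies along its -y
- gauge_tip (a point): tip of the red pointer, 72 mm above the table, 40 mm to the side of the rail's centre line, so the bar's edge passes about 15 mm from it; axes as gauge. The bar is at the mark when bar_end is level with this point along x
- wrench: loose steel wrench lying on the table, 180 mm long along its x, bystander
- square: loose red and steel magnetic welding square, about 90 x 90 x 16 mm, lying on the table, bystander
- tin: loose round tin with a green label and black cap, 70 mm across and 90 mm tall, standing, bystander; origin at the centre of its underside
Mind the look-alikes: they are no part of the job. There is more than one size of the gauge; the job needs the middle-sized.

How it is judged:
At the end, for the whole second after the job is handed in: Yellow end within 7 mm of the pointer along the rail; bar flat on the rail (tilt under 0.05 rad, centre 58 to 70 mm up), straight (0.08 rad), centred (12 mm), not leaning on the gauge, at rest, fingers still on it with over 1 N (x of bar_end in the frame of gauge_tip between -0.007 and 0.007 m and y of bar_mid in the frame of riser between -0.012 and 0.012 m and z of bar_mid in the frame of riser between 0.058 and 0.07 m and angle between the x axis of bar_mid and the x axis of riser, either way round below 0.08 rad and angle between bar_mid's own z axis and vertical below 0.05 rad and contact force between bar and the fingers above 1 N and contact force between bar and gauge below 0.5 N and linear speed of bar below 0.02 m/s); the arm keeps its last pose, push and grip.
It fails at once if the bar is lifted off the rail (its centre rises more than 12 mm) (z of bar_mid in the frame of riser above 0.076 m).
It fails at once if the bar tips (more than 0.15 rad) (angle between bar_mid's own z axis and vertical above 0.15 rad).
It fails at once if the bar or the robot shoves the gauge (over 8 N) (contact force between gauge and anything else above 8 N).
It fails at once if a bystander (wrench, square or tin) is moved more than 15 mm (distance of any of wrench, square, tin from where it was at the start of the episode above 0.015 m).
It also fails if it takes over 38 s, if anything falls off the work surface, if the arm or the gripper's body presses on something with over 40 N, if the wrist force passes 120 N, or if a joint passes its speed limit or range.

## Working session

There is one attempt and no reset: what is moved stays moved. The work goes in short steps, each a Python script; the robot and the scene stay as the last script left them, time stands still between calls to the robot, and variables do not carry over. Pictures are saved under pics/ and viewed, at most 10 in all, crops included, and the job is handed in when it is done.

```bash
mkdir -p pics
cat > h.py <<'E'
from rig import *
import numpy as np, cv2
def snap(n,f):
    s=sense(); im,d=camera(n); p=camera_params(n)
    if n=="wrist":
        T=np.array(p["tool_from_camera"]); R=np.array(s["tcp_rot"]); 
        rot=R@T[:3,:3]; pos=R@T[:3,3]+np.array(s["position"])
    else: rot=np.array(p["rotation"]); pos=np.array(p["position"])
    cv2.imwrite(f"pics/{f}.png",im[:,:,::-1]); np.savez(f"pics/{f}.npz",im=im,d=d,K=p["K"],rot=rot,pos=pos)
def pt(f,u,v,z=None):
    a=np.load(f"pics/{f}.npz"); r=a["rot"]@np.linalg.inv(a["K"])@[u,v,1]
    t=a["d"][int(round(v)),int(round(u))] if z is None else (z-a["pos"][2])/r[2]
    return a["pos"]+r*t
E
python3 -c "
from h import *
snap('top','top1');snap('side','side1');print(sense()['time_s'])"
```

```text
0.1
```

View pics/top1.png

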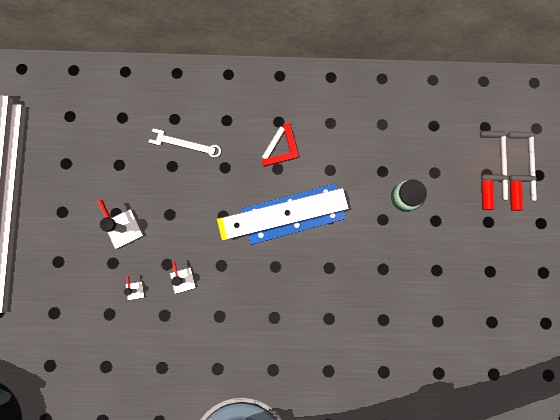

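View pics/side1.png

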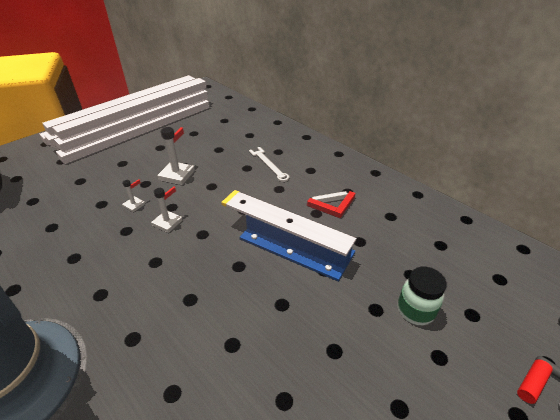

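Gauge candidates in the top view: large with its cap at (108,225), middle at (178,280), small at (128,291). The middle-sized one should be (178,280), with its pointer tip near (174,262) beside the bar's path. The bar's yellow end is at (222,229). An enlarged crop should confirm this.

```bash
python3 -c "
from h import *
im=cv2.imread('pics/top1.png')[180:310,95:360]
cv2.imwrite('pics/c1.png',cv2.resize(im,None,fx=3,fy=3,interpolation=cv2.INTER_CUBIC))
a=np.load('pics/top1.npz');print(a['K'],a['pos'],a['rot'])
for n,u,v in [('mid cap',177,282),('big cap',107,225),('small cap',131,291),('bar',287,212)]: print(n,pt('top1',u,v))
"
```

```text
[[512.92810796   0.         278.28098151]
 [  0.         512.92810796 200.41556561]
 [  0.           0.           1.        ]] [ 0.4070517  -0.05858355  1.24607264] [[ 0.02174759 -0.99019652  0.13797788]
 [-0.99961926 -0.02388058 -0.01382222]
 [ 0.0169817  -0.13762474 -0.99033886]]
mid cap [0.38015163 0.14447847 0.09884685]
big cap [0.49883757 0.29291585 0.14074685]
small cap [0.35735976 0.25127292 0.07165621]
bar [ 0.54461776 -0.09577135  0.06810991]
```

View pics/c1.png

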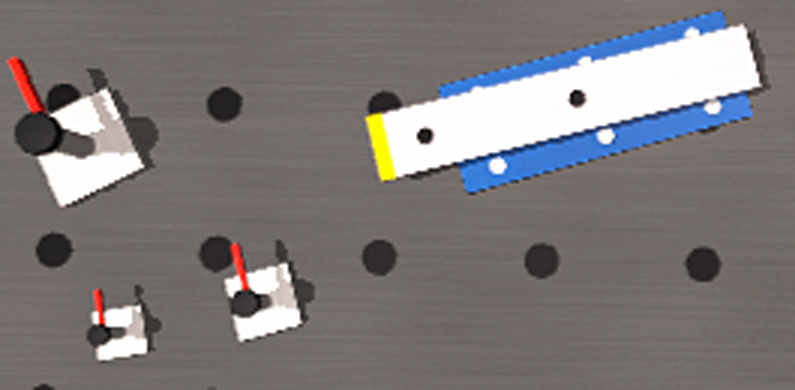

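The cap reads 98.8 mm high against 98 mm given, so the gauge at (178,280) is the middle one. The others read 141 and 72 mm. Next I compute the bar, rail and tip poses.

```bash
python3 -c "
from h import *
P=lambda u,v,z: pt('top1',95+(u+.5)/3-.5,180+(v+.5)/3-.5,z)[:2]
A,B,C,D=[P(*c,.068) for c in [(367,115),(383,181),(762,86),(744,26)]]
E=(A+B)/2;F=(C+D)/2;x=(E-F)/np.linalg.norm(E-F);y=np.array([-x[1],x[0]])
print('bar',(E+F)/2,E,np.linalg.norm(E-F),np.linalg.norm(A-B),np.degrees(np.arctan2(x[1],x[0])))
R=[P(*c,.008) for c in [(440,86),(466,192),(752,117),(724,11)]]
G=(R[0]+R[1])/2;H=(R[2]+R[3])/2;xr=(G-H)/np.linalg.norm(G-H)
print('riser',(G+H)/2,np.linalg.norm(G-H),np.linalg.norm(R[0]-R[1]),np.degrees(np.arctan2(xr[1],xr[0])))
t=P(236,245,.076);c=P(245,303,.098)
yr=np.array([-xr[1],xr[0]]);O=(G+H)/2
print('tip',t,(t-O)@xr,(t-O)@yr,'post',c,(c-O)@xr,(c-O)@yr,'end',(E-O)@xr,(E-O)@yr,'slide',(t-E)@xr, 'bar mid lat',((E+F)/2-O)@yr)
q=sense();print(q['tcp_rot'],q['position'])
"
```

```text
bar [ 0.54082719 -0.08671781] [0.50174083 0.05816299] 0.3001212466872395 0.05225575497469359 105.09798147450738
riser [ 0.548689   -0.11324263] 0.2392916168054894 0.0883315433000285 106.15488998470263
tip [0.42550096 0.15902592] 0.2957927072305902 0.04256908891041756 post [0.38300164 0.14623497] 0.29533162810238806 0.08694912984695659 end 0.17769995648479228 -0.002596709407400468 slide 0.1180927507457979 bar mid lat 0.00017123190950365296
[[ 9.72552002e-01  2.32685181e-01 -4.58638739e-04]
 [ 2.32685628e-01 -9.72550502e-01  1.70855869e-03]
 [-4.84930486e-05 -1.76838082e-03 -9.99998435e-01]] [ 0.15695403 -0.65601245  0.25533384]
```

```bash
cat >> h.py <<'E'
TH=np.radians(105.9); O=np.array([.5487,-.1132])
XR=np.array([np.cos(TH),np.sin(TH)])
Rt=np.column_stack([[*XR,0],np.cross([0,0,-1],[*XR,0]),[0,0,-1]])
E
python3 -c "
from h import *
g=np.array([.5408,-.0867])-.1*XR
print(g, inverse_kinematics([*g,.2],Rt))
movep([*g,.2],Rt)
snap('wrist','w1')
s=sense();print(s['time_s'],s['position'],s['joint_pos'],s['wrist_force'])"
```

```text
[ 0.56819592 -0.18287413] [ 0.73342892  0.48045366 -0.6657289   1.75799432  0.34130389  1.0213951
  0.2192248 ]
2.4 [ 0.56789416 -0.18442705  0.19990904] [ 0.7346748   0.48053638 -0.66432458  1.7576487   0.34145885  1.0214903
  0.2191928 ] [ 0.98621002 -0.22677084 -0.29395831]
```

View pics/w1.png

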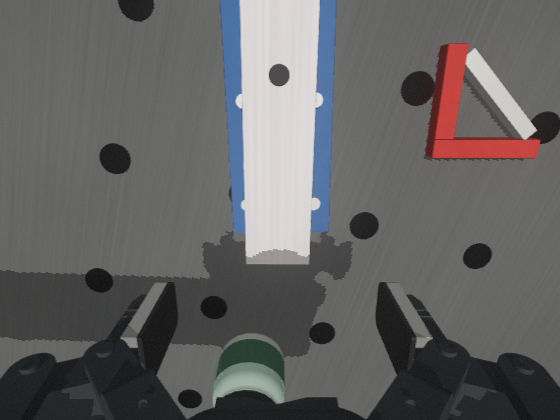

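The bar's tail is at (246–310, ~252) and is centred between the fingers. The rail is straight below it, and the tin and square are clear.

```bash
python3 -c "
from h import *
YR=np.array([-XR[1],XR[0]])
for u,v,z in [(246,255,.068),(310,255,.068),(248,150,.068),(312,150,.068),(278,75,.068),(234,233,.008),(328,231,.008),(227,100,.008),(332,100,.008)]:
  p=pt('w1',u,v,z)[:2]; print((u,v),p,(p-O)@XR,(p-O)@YR, pt('w1',u+ (4 if u<280 else -4),v)[2])
p=np.array(sense()['position'][:2]);print('tcp',(p-O)@XR,(p-O)@YR)"
```

```text
(246, 255) [ 0.5561009 -0.2271907] -0.11165710693030319 0.0241110525715231 0.06775129665680296
(310, 255) [ 0.60437525 -0.21355409] -0.1117674178500759 -0.026052257719708448 0.06817034501761174
(248, 150) [ 0.53739706 -0.14709277] -0.029499536418617578 0.020155741112627155 0.06790710767627267
(312, 150) [ 0.58093422 -0.13480876] -0.029612897341915377 -0.025081066076906113 0.06792120773577054
(278, 75) [ 0.54430376 -0.09375957] 0.019901053632988403 -0.001097843776782818 0.06855131613539714
(234, 233) [ 0.54197758 -0.23792061] -0.11810729752074867 0.04063359292822714 -0.00046534449065144257
(328, 231) [ 0.62732949 -0.21168282] -0.11625626954125516 -0.04864095723734337 0.00846955359592022
(227, 100) [ 0.50818507 -0.12213529] 0.0025060026470064872 0.04141278896106094 0.007621714011711356
(332, 100) [ 0.59284834 -0.09825904] 0.0022744910290278058 -0.04655249385409954 0.008347485954930012
tcp -0.073760418833396 0.0010534867862894203
```

```bash
cat >> h.py <<'E'
YR=np.array([-XR[1],XR[0]])
def W(a,b,z): return [*(O+a*XR+b*YR),z]
def st():
    s=sense();p=np.array(s['position']);d=p[:2]-O
    print(round(s['time_s'],2),'rail',(d@XR).round(4),(d@YR).round(4),'z',p[2].round(4),'F',np.round(s['wrist_force'],1),'gap',round(s['finger_gap'],4),s['gripper_force'])
E
python3 -c "
from h import *
move_l(W(-.074,-.0015,.070),Rt,feed=.1);st()
command_gripper(.045,70);st()
move_l(W(-.074,-.0015,.067),Rt,feed=.01,until_force=6);st()
"
```

```text
3.85 rail -0.0742 -0.002 z 0.0707 F [-0.4  0.3  0.6] gap 0.0852 0.0
4.28 rail -0.0742 -0.0016 z 0.0707 F [-2.1 -0.4  6.1] gap 0.0486 72.80078887939453
4.49 rail -0.0742 -0.0017 z 0.0708 F [-1.1  0.4  4.9] gap 0.0484 72.68162369728088
```

```bash
python3 -c "
from h import *
for a in (-.04,0.,.026):
    move_l(W(a,-.0015,.069),Rt,feed=.04);st()
snap('top','top2');snap('side','side2')
im=cv2.imread('pics/top2.png')[180:310,140:310]
cv2.imwrite('pics/c2.png',cv2.resize(im,None,fx=4,fy=4,interpolation=cv2.INTER_CUBIC))
"
```

```text
5.49 rail -0.0437 -0.0025 z 0.0707 F [ 2.  -7.2  9.8] gap 0.0485 73.22149157524109
6.64 rail -0.0037 -0.0027 z 0.0707 F [ 1.8 -7.6 10.3] gap 0.0484 73.27264666557312
7.44 rail 0.0226 -0.0028 z 0.0707 F [ 1.  -6.6 10.9] gap 0.0484 73.34596037864685
```

View pics/c2.png

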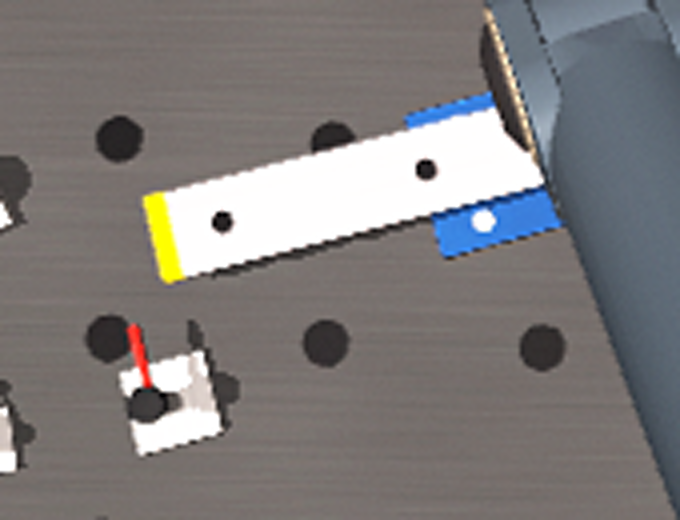

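The yellow end corners are at crop (144,196) and (163,282), and the pointer tip is at (134,327). The bar is straight, with roughly 20 mm left to slide.

```bash
python3 -c "
from h import *
P=lambda u,v,z: pt('top2',140+(u+.5)/4-.5,180+(v+.5)/4-.5,z)[:2]-O
for n,q in dict(c1=P(144,196,.068),c2=P(163,282,.068),tip=P(135,326,.078),tip2=P(142,360,.078),cap=P(149,404,.098)).items(): print(n,q@XR,q@YR)
for f,c in (('top2',(140,185,220,290)),):
  im=np.load('pics/top2.npz')['im'].astype(int)
  m=(im[:,:,0]>150)&(im[:,:,1]<90)&(im[:,:,2]<90); v,u=np.where(m); k=(u>165)&(u<185)&(v>255)&(v<285)
  q=np.array([pt('top2',a,b,.078)[:2]-O for a,b in zip(u[k],v[k])]); print('red mean',(q@XR).mean(),len(q))
  m=(im[:,:,0]>180)&(im[:,:,1]>180)&(im[:,:,2]<90); v,u=np.where(m)
  q=np.array([pt('top2',a,b,.068)[:2]-O for a,b in zip(u,v)]); k=(q@XR>.2)&(q@XR<.35); print('yellow mean',(q[k]@XR).mean(),k.sum())
"
```

```text
c1 0.2750625230701907 -0.02791936001494377
c2 0.2757351139465243 0.02267583546416716
tip 0.2950174012713936 0.04360805968183297
tip2 0.29550997653426025 0.06310868044894505
cap 0.29373173209321424 0.0884973961128532
red mean 0.2961195587152134 34
yellow mean 0.2701998781455918 109
```

```bash
python3 -c "
from h import *
move_l(W(.0457,-.0015,.069),Rt,feed=.025);sleep(.4);st()
snap('top','top3');snap('side','side3')
im=np.load('pics/top3.npz')['im'].astype(int)
m=(im[:,:,0]>150)&(im[:,:,1]<90)&(im[:,:,2]<90); v,u=np.where(m); k=(u>165)&(u<185)&(v>255)&(v<285)
q=np.array([pt('top3',a,b,.078)[:2]-O for a,b in zip(u[k],v[k])]); r=(q@XR).mean()
m=(im[:,:,0]>180)&(im[:,:,1]>180)&(im[:,:,2]<90); v,u=np.where(m)
q=np.array([pt('top3',a,b,.068)[:2]-O for a,b in zip(u,v)]); k=(q@XR>.2)&(q@XR<.35); e=(q[k]@XR).mean()+.006
print('tip',r,'end',e,e-r,(q[k]@YR).mean())
a=cv2.imread('pics/top3.png')[180:310,140:310];b=cv2.imread('pics/side3.png')[130:260,130:300]
cv2.imwrite('pics/c3.png',np.hstack([cv2.resize(i,(400,306),interpolation=cv2.INTER_CUBIC) for i in(a,b)]))
"
```

```text
8.88 rail 0.0417 -0.0028 z 0.0707 F [ 1.5 -8.8 10.4] gap 0.0484 73.34371089935303
tip 0.2961195587152134 end 0.2952694496307963 -0.0008501090844170722 -0.002373614769340575
```

View pics/c3.png

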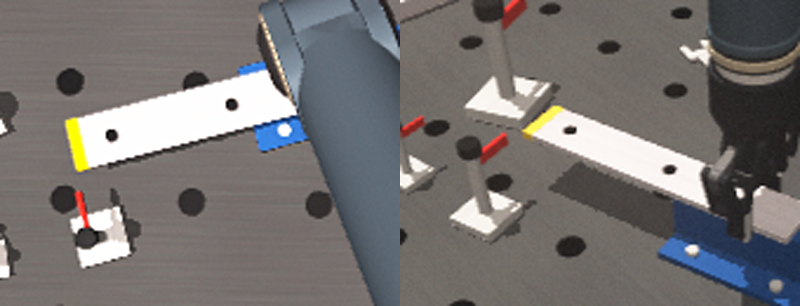

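The bar is flat, straight and held. Its yellow end (crop (67–82, 120–170)) is level with the pointer at (80,193), clear of it, and measures within 1 mm.

```bash
python3 -c "
from h import *
st();print(finish_job())"
```

```text
8.98 rail 0.0417 -0.0028 z 0.0707 F [ 1.4 -8.1 11.2] gap 0.0483 73.34376454353333
the job is handed in; nothing more can be done
None
```

I slid the bar out to the middle-sized gauge's pointer and handed the job in at about 9 s. The yellow end measured within about 1 mm of the mark, with the bar still gripped flat, straight and clear of the gauge; no verdict was returned.

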